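# Set the running play of a spindle bearing with its knurled nut

## Robot

A 7-joint arm with a two-finger parallel gripper is mounted at the origin on the work surface; the furniture and walls round the work are solid. World frame = base frame: x ahead of the robot, y to its left, z up, the work surface at z = 0. Lengths are in mm, angles in rad, forces in N, time in s.
With the tool pointing down it reaches from about 400 to 900 mm from the base axis. Payload 5.5 kg.
Tool frame: the origin (TCP) lies midway between the tips of the shut fingers; the grasp point (between the pads) lies 19 mm behind it; z points along the fingers, y is the line along which they close (so a half turn about z gives the same grasp; the last joint's range is limited). The gripper opens to 85 mm and grips with 20 to 120 N. Pads are 22 mm wide; open, the fingers measure 114 mm over their backs; the gripper's body (76 mm by 85 mm) begins 54 mm behind the grasp point. The pads swing forward as they close: fully open they stand 13 mm farther back than shut.
Start: joints at [-0.946, 0.501, -0.427, 1.55, 0.221, 1.138, -0.21], TCP at [230.036, 607.934, 231.31] pointing down, gripper open.
Joint ranges: [-2.88, 2.88], [-0.31, 2.03], [-1.54, 1.56], [0.2, 2.42], [-1.41, 4.55], [0.19, 2.02], [-2.57, 2.57]. Speed limits (rad/s): [2.57, 2.57, 3.14, 3.14, 3.14, 3.14, 3.14].

## Interface

Orientations are given as a 3x3 rotation matrix whose columns are the frame's x, y, z axes.
In Python, from rig import read_state, viewer, ticket gives the robot as it stands. The module is installed in compiled form; this text tells all that it offers.
- The arm moves only by the tool servo_tool, never from a script. Its argument "commands" is a list that holds one entry, the list of rows, each a list of 7 numbers: the shift along the tool's x, y, z in m, then the turn, a rotation vector about the tool's x, y, z in rad, then the opening, from 0 (shut) to 1 (fully open). In form: [[[x, y, z, rx, ry, rz, fingers], ...]]. A call has 1 to 20 rows; each row shifts and turns the commanded pose from where the row before left it, along the tool's axes as they then stand; what a row does not reach is not made up. A row lasts 1/12 s, in which the tool goes at most 41.7 mm and 7.16 degrees, less where a joint would pass 70% of its speed; a pose out of reach is approached as far as the arm can. A call with a gripper value outside its range is refused whole. The fingers move at their own pace and stop on an object; "newtons" is the grip in N (left out, the last holds). Time passes only in rows, so rows that do not move let the fingers close. It gives the time, the measured TCP pose, the force, the opening and the grip force at its end, in the units of the state.
- read_state(): the state, without advancing time (a new reading comes with each control period).
- viewer.capture(name): name is "scene" or "top" or "wrist"; returns a dict with "color" (480x640x3 uint8, red, green, blue), "z_map" (480x640 float32, mm along the optical axis (not along the pixel's ray), 0 where there is no reading), "fov_y" (degrees; the focal length in pixels is half the picture's height over the tangent of half this angle, whatever the lens; pixels are square), "cx", "cy" (the principal point, pixels), "k1" (the pictures are not rectified: a ray, as slopes to the right and down, at radius r is drawn at 1 + k1 r^2 times it, then the intrinsics apply), "view" (4x4, takes a point from world to camera coordinates); the wrist camera has in their place "T_tool_cam" (4x4, takes a point from camera to tool coordinates, whose origin is the TCP and whose axes are the flange's). Camera axes: x right, y up, looking along -z (the intrinsics and any distortion apply to the point x, -y, -z); pixel columns grow to the right and rows downward; lengths in mm; the calibration is good to about 2 mm. A picture is of the moment at which its call begins: read the wrist's pose just before it.
- ticket.hand_in(): hands the job in; it is judged then, once.
The state is a dict: "time_s": time; "joints": joint angles; "joint_vel": joint speeds; "tau": joint torques, N m; "ee_pos": TCP position; "ee_rot": TCP orientation; "ft_force": force on the tool from outside, world axes, zero at the start; "ft_torque": the same for the moment, N m; "opening": opening from 0.0 (shut) to 1.0 (fully open); "grip_force": force on a finger pad.
Only numpy, scipy, OpenCV 4.12 (cv2) and the standard library are available. Lean on these libraries where they do the work, as an engineer would, in place of code of your own. Each camera call takes 0.05 s, during which the arm holds its last target. There are 200 camera calls.

## Task

Two spindle bearing housings stand on the bench; on one the round knurled bearing nut is still loose, a little above its seat. Screw that nut down (clockwise seen from above) until it bottoms out, then back it off a quarter turn to give the bearing its play, and finish while still gripping the nut there, so that it cannot creep while I lock it. Leave the hexagon nut on the other housing and the things lying about alone.

Things in the scene. Friction and masses are not known exactly. Their poses are not given: they have to be found in the camera images.
- nut_housing: Fixed grey cast housing of the knurled nut: foot plate 110 x 90 x 10 mm with bolt heads, body narrowing to a neck 40 mm across between 40 and 62 mm up, then a ring whose top, 66 mm up, is the nut's seat. A threaded spindle end 19 mm thick stands on through the nut to 110 mm. Origin: middle of the underside, on the upright spindle axis.
- bearing_nut: The round knurled steel nut (44 mm diameter, 30 mm high) on its thrust washer (4 mm thick, 37 mm across). Origin: on the axis under the washer, 66 mm above the bench when bottomed, rising 6 mm per turn of backing off; the nut spans 4 to 34 mm above it. This frame rises and sinks but does not turn. The thread holds the nut: it cannot be lifted off.
- nut_grip (a point): Point on the knurled nut's axis, 16 mm above the nut's underside (20 mm above the washer's underside): the height at which to grip its 44 mm diameter from above, at any angle. Turns with the nut: its x axis points along the small raised index rib on the nut's top face.
- nut_turn (a joint): Angle of the knurled nut, rad: 0 = bottomed out on the seat (hard stop), growing anticlockwise seen from above as it is backed off (right-hand thread), up to 5.5. Starts between 2.2 and 3.8. It turns stiffly (about 0.12 N m) and stays where it is left; a quarter turn is 1.57. At the stop the grip slips round the nut.
- hex_housing: The second fixed housing, the same casting, which carries a small hexagon nut and is finished. Origin: middle of its underside, on its spindle axis.
- hex_turn (a joint): Angle of the hexagon nut (32 mm across flats, 18 mm high, resting on its seat 66 mm up) in rad, 0 at the start; to be left alone.
- tape: Loose roll of masking tape lying flat, 98 mm across, 25 mm high; origin at the middle of its underside. Bystander.
- chisel: Loose blue cold chisel lying flat, 164 x 22 x 19 mm, long along its x; origin at the middle of its underside. Bystander.
- disc: Loose black abrasive disc lying flat, 115 mm across, 12 mm high; origin at the middle of its underside. Bystander.
There are look-alikes about, which are no part of the job. What is shaped like the nut_housing but purple or turquoise is not meant.

How it is judged (in metres and radians):
On the way:
1. the knurled nut is screwed down until it bottoms out on its seat (value of joint nut_turn below 0.1 rad), for 0.2 s.
At the end, for the whole second after the job is handed in: After having bottomed out, the knurled nut stands backed off a quarter turn (1.57 rad, within 0.35 rad or 20 degrees either way), is not turning, and the fingers still grip it with more than 3 N, the nut between them (its grip point within 30 mm of the point between the pads) (value of joint nut_turn between 1.22 and 1.92 rad and velocity of joint nut_turn between -0.1 and 0.1 rad/s and contact force between the fingers and bearing_nut above 3 N and distance between the grasp point and nut_grip below 0.03 m); the arm keeps its last pose, push and grip.
It fails at once if the hexagon nut is turned (more than 0.15 rad) (value of joint hex_turn above 0.15 rad or value of joint hex_turn below -0.15 rad).
It fails at once if the tape, chisel or abrasive disc is moved by more than 20 mm (distance of any of tape, chisel, disc from where it was at the start of the episode above 0.02 m).
It also fails if it takes over 64 s, if anything falls off the work surface, if the arm or the gripper's body presses on something with over 40 N, if the wrist force passes 120 N, or if a joint passes its speed limit or range.

## Working session

There is one attempt and no reset: what is moved stays moved. The work goes in short steps, Python scripts to look and compute and a tool call to move; the robot and the scene stay as the last step left them, time stands still between calls to the robot, and variables do not carry over. Pictures are saved under pics/ and viewed, at most 10 in all, crops included, and the job is handed in when it is done.

Besides the shell and the picture viewer there is one more tool, called after "Emit:" as name([rows], argument=value, ...), one row to a line, values as JSON. servo_tool: Moves the arm, as the interface text tells. Its arguments: {"type":"object","properties":{"commands":{"type":"array","items":{"type":"array","items":{"type":"array","items":{"type":"number"}}}},"newtons":{"type":"number"}},"required":["commands"]}

```bash
mkdir -p pics
cat > h.py <<'E'
import numpy as np, cv2
from rig import read_state, viewer, ticket
def cap(n):
    s=read_state(); c=viewer.capture(n); c['s']=s; return c
def cam2world(c):
    if 'view' in c: return np.linalg.inv(np.array(c['view']))
    T=np.eye(4); T[:3,:3]=np.array(c['s']['ee_rot']); T[:3,3]=np.array(c['s']['ee_pos'])
    return T@np.array(c['T_tool_cam'])
def cloud(c):
    h,w=c['z_map'].shape; f=h/2/np.tan(np.radians(c['fov_y'])/2)
    K=np.array([[f,0,c['cx']],[0,f,c['cy']],[0,0,1.]])
    u,v=np.meshgrid(np.arange(w),np.arange(h))
    p=cv2.undistortPoints(np.stack([u,v],-1).reshape(-1,1,2).astype(float),K,np.array([c['k1'],0,0,0,0.])).reshape(h,w,2)
    z=c['z_map'].astype(float)
    P=np.stack([p[...,0]*z,-p[...,1]*z,-z],-1); T=cam2world(c)
    W=P@T[:3,:3].T+T[:3,3]; W[z==0]=np.nan
    return W
def save(c,n): cv2.imwrite('pics/'+n,c['color'][...,::-1])
E
python3 - <<'E'
from h import *
s=read_state(); print(s)
for n in ['scene','top']:
    c=cap(n); save(c,n+'0.png'); W=cloud(c); np.save(n+'.npy',W); print(n,c['fov_y'],c['k1'],cam2world(c)[:3,3])
E
```

```text
{'time_s': 0.0, 'joints': array([-0.94575717,  0.50181014, -0.42678671,  1.5514495 ,  0.22080609,
        1.13830853, -0.21031763]), 'joint_vel': array([-1.81368059e-03,  9.54031382e-04,  1.17460253e-03, -8.81736831e-04,
        3.05795935e-04,  9.86418935e-05, -1.14718383e-04]), 'tau': array([ 1.33953508e-03, -5.69514978e+01, -5.81498176e+00, -2.80935663e+01,
        1.06881699e-02,  1.22900982e-02,  6.30147710e-06]), 'ee_pos': array([229.89923413, 607.24545564, 230.28280824]), 'ee_rot': array([[-9.35259986e-01,  3.53960783e-01, -7.22918353e-04],
       [ 3.53961518e-01,  9.35258299e-01, -1.77718120e-03],
       [ 4.70629394e-05, -1.91801175e-03, -9.99998160e-01]]), 'ft_force': array([-0.39474932,  0.72044586, -0.51958476]), 'ft_torque': array([-0.00011056, -0.04252393,  0.02447713]), 'grip_force': 0.0, 'opening': 0.9983784119185642}
scene 48.531868179434795 -0.1364353713842612 [-408.52522266 -563.98284376  556.85618126]
top 55.76401978226835 -0.018297595965167578 [ 253.08964362  -25.92968152 1229.79913013]
```

View pics/scene0.png

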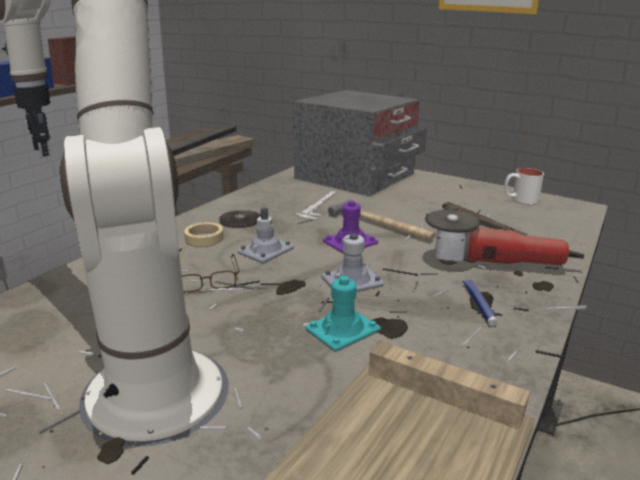

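View pics/top0.png

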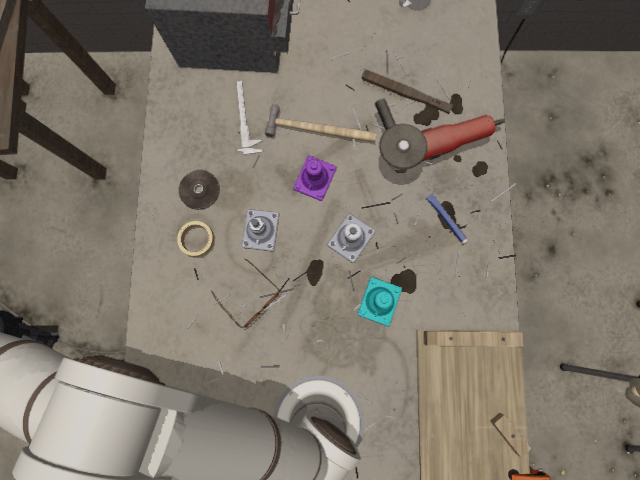

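The scene view shows two grey housings, at (265,245) and (352,265). The one at (352,265) carries the bigger round nut and stands between the purple (350,230) and turquoise (343,310) decoys. In the top view the knurled-nut housing is at (351,235) and the hex housing at (260,228). The tape, disc and chisel are all well away from the nut.

Run:
```python
from h import *
W=np.load('top.npy')
for nm,(u,v) in dict(nut=(351,235),hex=(260,228),purple=(315,177),turq=(380,300)).items():
    P=W[v-32:v+33,u-32:u+33].reshape(-1,3); P=P[~np.isnan(P[:,0])]
    b=P[(P[:,2]>5)&(P[:,2]<15)]; 
    print(nm,'foot mean',b.mean(0).round(),'zmax',P[:,2].max().round())
    for lo,hi in [(80,95),(95,104),(104,125)]:
        q=P[(P[:,2]>lo)&(P[:,2]<hi)]
        if len(q): print(lo,hi,len(q),((q.min(0)+q.max(0))/2).round(1),np.ptp(q,axis=0).round(1),np.median(q[:,2]).round(1))
S=np.load('scene.npy'); u,v=352,250
P=S[v-25:v+25,u-25:u+25].reshape(-1,3); q=P[(P[:,2]>84)&(P[:,2]<112)]; print('scene nut',q.mean(0),q.min(0),q.max(0))
```

```text
nut foot mean [480. -86.   9.] zmax 114.0
80 95 22 [477.  -84.5  87.9] [33.  43.3 14. ] 90.8
95 104 185 [482.5 -84.3  99.7] [42.2 43.3  8.5] 101.0
104 125 52 [482.4 -86.4 109.1] [33.5 32.9  9.4] 108.2
hex foot mean [501. 163.   9.] zmax 114.0
80 95 76 [503.5 165.1  86. ] [30.7 32.2 11.9] 83.1
95 104 8 [500.  163.3 100.6] [12.9 13.   5.9] 99.5
104 125 40 [503.8 166.1 108.9] [18.6 17.   9.5] 107.5
purple foot mean [643.  16.  10.] zmax 114.0
80 95 39 [654.   16.2  87.7] [46.  42.  14.5] 89.1
95 104 170 [654.   16.   99.5] [43.1 42.1  8.9] 98.6
104 125 39 [655.7  18.3 109.3] [22.1 20.9  9.8] 108.0
turq foot mean [ 314. -163.    9.] zmax 112.0
80 95 39 [ 310.7 -160.9   89.3] [41.9 42.1 11.4] 93.5
95 104 186 [ 310.6 -160.6   99.3] [41.7 42.3  8.6] 98.5
104 125 45 [ 311.2 -164.3  108. ] [14.9 22.5  7.7] 108.7
scene nut [472.30498017 -92.05952652  98.00212688] [ 457.3264378  -109.6235574    84.09710913] [500.48316476 -64.7464958  111.17766933]
```

Emit:
servo_tool([
  [[-0.024,-0.028,0,0,0,0,1],[-0.024,-0.028,0,0,0,0,1],[-0.024,-0.028,0,0,0,0,1],[-0.024,-0.028,0,0,0,0,1],[-0.024,-0.028,0,0,0,0,1],[-0.024,-0.028,0,0,0,0,1],[-0.024,-0.028,0,0,0,0,1],[-0.024,-0.028,0,0,0,0,1],[-0.024,-0.028,0,0,0,0,1],[-0.024,-0.028,0,0,0,0,1],[-0.024,-0.028,0,0,0,0,1],[-0.024,-0.028,0,0,0,0,1],[-0.024,-0.028,0,0,0,0,1],[-0.024,-0.028,0,0,0,0,1],[-0.024,-0.028,0,0,0,0,1],[-0.024,-0.028,0,0,0,0,1],[-0.024,-0.028,0,0,0,0,1],[-0.024,-0.028,0,0,0,0,1],[-0.024,-0.028,0,0,0,0,1],[-0.024,-0.028,0,0,0,0,1]],
], newtons=60)

```text
time_s: 1.77
ee_pos: [480.8, -87.5, 231.1]
ee_rot: [[-0.935, 0.354, -0.0], [0.354, 0.935, 0.0], [0.0, -0.0, -1.0]]
ft_force: [0.5, 0.9, 0.6]
opening: 0.998
grip_force: 0.0
```

```bash
cat > look.py <<'E'
from h import *
import sys
c=cap('wrist'); s=c['s']; save(c,sys.argv[1]); W=cloud(c); np.save('wrist.npy',W)
print('t',s['time_s'],'j',s['joints'].round(3),'pos',s['ee_pos'].round(1),'\n',s['ee_rot'].round(3),'F',s['ft_force'].round(1),s['ft_torque'].round(2),s['opening'],s['grip_force'])
P=W[~np.isnan(W[...,0])]; P=P[np.hypot(P[:,0]-482,P[:,1]+85)<32]
for lo,hi in [(94,98),(98,101),(101,106),(107,113)]:
    q=P[(P[:,2]>lo)&(P[:,2]<hi)]
    if len(q): print(lo,hi,len(q),((q.min(0)+q.max(0))/2).round(1),np.ptp(q,axis=0).round(1),np.median(q[:,2]).round(1))
E
python3 look.py w1.png
```

```text
t 1.7667 j [ 0.084  0.181  0.045  1.959 -0.01   1.002  1.343] pos [480.8 -87.5 231.1] 
 [[-0.935  0.354 -0.   ]
 [ 0.354  0.935  0.   ]
 [ 0.    -0.    -1.   ]] F [0.5 0.9 0.6] [ 0.05 -0.05 -0.02] 0.9981771235030812 0.0
94 98 64 [482.1 -86.3  96. ] [43.8 44.5  3.9] 96.3
98 101 203 [482.7 -86.1  99.5] [45.2 45.   3. ] 100.2
101 106 1751 [482.3 -86.1 103.5] [42.9 43.5  5. ] 103.1
107 113 427 [482.8 -86.1 109.6] [18.5 18.2  5.2] 110.2
```

Run:
```python
from h import *
W=np.load('wrist.npy'); im=cv2.imread('pics/w1.png')
m=(np.hypot(W[...,0]-482.4,W[...,1]+86.1)<24)&(W[...,2]>98)
v,u=np.where(m); print(u.min(),u.max(),v.min(),v.max())
r=(np.hypot(W[...,0]-482.4,W[...,1]+86.1)>11)&(np.hypot(W[...,0]-482.4,W[...,1]+86.1)<20)&(W[...,2]>104)
a=np.arctan2(W[r][:,1]+86.1,W[r][:,0]-482.4); print(r.sum(),np.degrees(np.angle(np.exp(1j*a).mean())),abs(np.exp(1j*a).mean()))
cr=im[v.min()-20:v.max()+20,u.min()-20:u.max()+20]; cv2.imwrite('pics/w1c.png',cv2.resize(cr,None,fx=3,fy=3))
print(cr.shape)
```

```text
235 428 202 479
9139 164.1716776434415 0.8024822593282227
(298, 233, 3)
```

View pics/w1c.png

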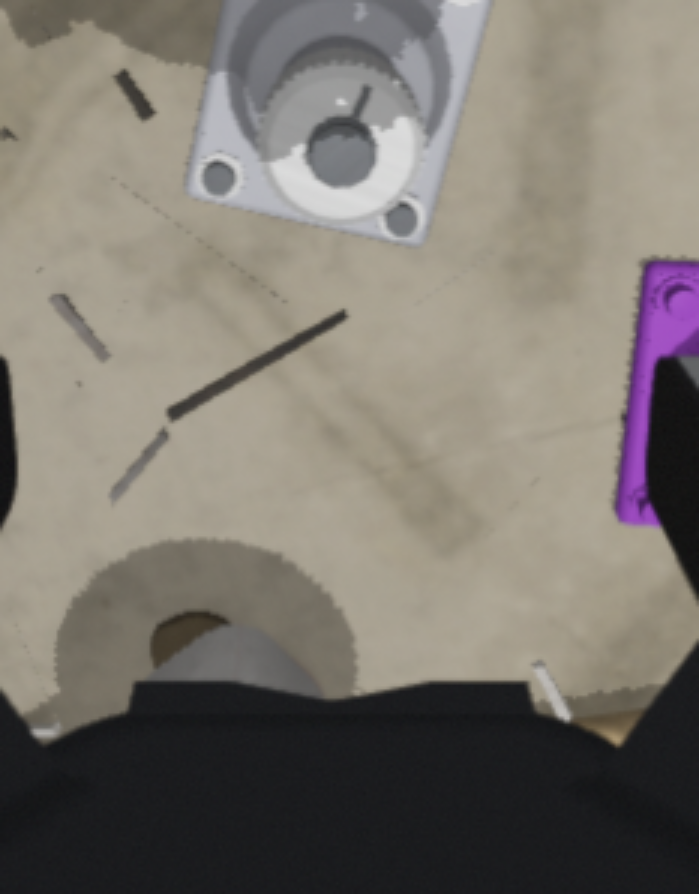

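Emit:
servo_tool([
  [[0,0,0.012,0,0,-0.12,1],[0,0,0.012,0,0,-0.12,1],[0,0,0.012,0,0,-0.12,1],[0,0,0.012,0,0,-0.12,1],[0,0,0.012,0,0,-0.12,1],[0,0,0.012,0,0,-0.12,1],[0,0,0.012,0,0,-0.12,1],[0,0,0,0,0,-0.12,1],[0,0,0,0,0,-0.12,1],[0,0,0,0,0,0,1]],
])

```text
time_s: 2.65
ee_pos: [480.2, -85.4, 146.7]
ee_rot: [[-0.75, -0.661, -0.001], [-0.661, 0.75, 0.0], [0.001, 0.001, -1.0]]
ft_force: [-0.2, -0.7, -0.1]
opening: 0.996
grip_force: 0.0
```

The crop shows the knurled nut's top face at (343,150), with the spindle in its middle. The index rib runs from about (352,120) to (367,88), which is roughly (332,222) to (337,211) in the full picture. Next I centre over the nut, go down and close.

Run:
```python
from h import *
W=np.load('wrist.npy')
for u,v in [(337,211),(332,222),(329,232)]:
    d=W[v,u]-[482.4,-86.1,0]; print(W[v,u].round(1),np.hypot(*d[:2]).round(1),np.degrees(np.arctan2(d[1],d[0])).round(1))
```

```text
[469.7 -73.8 104.1] 17.7 135.8
[475.5 -80.1 108.5] 9.1 138.9
[481.5 -84.8 111.1] 1.6 125.3
```

Emit:
servo_tool([
  [[-0.0012,-0.002,0.016,0,0,0,1],[0,0,0.02,0,0,0,1],[0,0,0.02,0,0,0,1],[0,0,0.015,0,0,0,1],[0,0,0.007,0,0,0,1],[0,0,0,0,0,0,1]],
])

```text
time_s: 3.15
ee_pos: [481.6, -86.1, 67.8]
ee_rot: [[-0.754, -0.656, -0.003], [-0.656, 0.754, 0.0], [0.002, 0.003, -1.0]]
ft_force: [-0.1, -0.5, -0.2]
opening: 0.999
grip_force: 0.0
```

Rib direction at the start is about 137° in world axes. Now close on the nut.

Emit:
servo_tool([
  [[0,0,0,0,0,0,0.4],[0,0,0,0,0,0,0.2],[0,0,0,0,0,0,0],[0,0,0,0,0,0,0],[0,0,0,0,0,0,0],[0,0,0,0,0,0,0],[0,0,0,0,0,0,0],[0,0,0,0,0,0,0],[0,0,0,0,0,0,0],[0,0,0,0,0,0,0]],
], newtons=60)

```text
time_s: 3.98
ee_pos: [482.5, -85.1, 70.7]
ee_rot: [[-0.753, -0.658, -0.001], [-0.658, 0.753, 0.001], [-0.0, 0.001, -1.0]]
ft_force: [-4.1, 4.2, 10.4]
opening: 0.497
grip_force: 59.1
```

```bash
python3 -c "
from h import *
s=read_state(); print(s['joints'].round(3),s['opening'],s['grip_force'],s['ft_force'].round(1),s['ft_torque'].round(2))"
```

```text
[ 0.209  0.427 -0.106  2.074  0.071  0.645  2.346] 0.4968066491545295 59.13807255914435 [-4.1  4.2 10.4] [ 0.88  1.11 -0.13]
```

Emit:
servo_tool([
  [[0,0,0.0001,0,0,0.1,0],[0,0,0.0001,0,0,0.1,0],[0,0,0.0001,0,0,0.1,0],[0,0,0.0001,0,0,0.1,0],[0,0,0.0001,0,0,0.1,0],[0,0,0.0001,0,0,0.1,0],[0,0,0.0001,0,0,0.1,0],[0,0,0.0001,0,0,0.1,0],[0,0,0.0001,0,0,0.1,0],[0,0,0.0001,0,0,0.1,0],[0,0,0.0001,0,0,0.1,0],[0,0,0.0001,0,0,0.1,0],[0,0,0.0001,0,0,0.1,0],[0,0,0.0001,0,0,0.1,0],[0,0,0.0001,0,0,0.1,0],[0,0,0.0001,0,0,0.1,0],[0,0,0.0001,0,0,0.1,0],[0,0,0.0001,0,0,0.1,0],[0,0,0.0001,0,0,0.1,0],[0,0,0.0001,0,0,0.1,0]],
])

```text
time_s: 5.65
ee_pos: [482.4, -85.5, 68.7]
ee_rot: [[-0.281, 0.96, -0.001], [0.96, 0.281, 0.002], [0.002, -0.0, -1.0]]
ft_force: [-5.8, 1.2, 12.4]
opening: 0.496
grip_force: 59.5
```

```bash
python3 -c "
from h import *
s=read_state(); print(s['joints'].round(3),s['opening'],s['grip_force'],s['ft_force'].round(1),s['ft_torque'].round(2))
c=cap('wrist');save(c,'w2.png');W=cloud(c);np.save('w2.npy',W)"
```

```text
[-0.2    0.453  0.388  2.088 -0.281  0.65   0.662] 0.4962458276748448 59.516729800379835 [-5.8  1.2 12.4] [0.45 1.34 0.15]
```

View pics/w2.png

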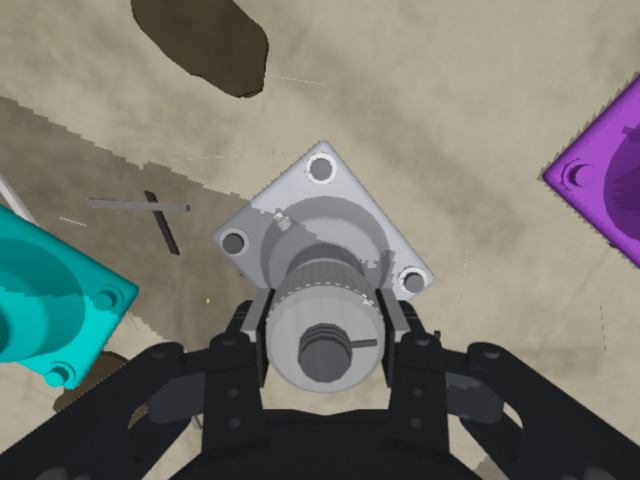

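The nut is held between the pads, its top at (325,345). The rib points right at about (363,343), so it turned with the tool. I'll carry on past the stop.

Emit:
servo_tool([
  [[0,0,0.0001,0,0,0.1,0],[0,0,0.0001,0,0,0.1,0],[0,0,0.0001,0,0,0.1,0],[0,0,0.0001,0,0,0.1,0],[0,0,0.0001,0,0,0.1,0],[0,0,0.0001,0,0,0.1,0],[0,0,0.0001,0,0,0.1,0],[0,0,0.0001,0,0,0.1,0],[0,0,0.0001,0,0,0.1,0],[0,0,0.0001,0,0,0.1,0],[0,0,0.0001,0,0,0.1,0],[0,0,0.0001,0,0,0.1,0],[0,0,0,0,0,0.1,0],[0,0,0,0,0,0.1,0],[0,0,0,0,0,0.1,0],[0,0,0,0,0,0.1,0],[0,0,0,0,0,0,0],[0,0,0,0,0,0,0],[0,0,0,0,0,0,0]],
])

```text
time_s: 7.28
ee_pos: [485.9, -84.3, 67.6]
ee_rot: [[0.965, 0.264, 0.004], [0.264, -0.965, 0.002], [0.004, -0.001, -1.0]]
ft_force: [2.2, 3.4, 4.6]
opening: 0.496
grip_force: 61.4
```

```bash
cat > rib.py <<'E'
from h import *
import sys
s=read_state(); print(s['joints'].round(3),s['opening'],s['grip_force'],s['ft_force'].round(1),s['ft_torque'].round(2),'tool yaw',np.degrees(np.arctan2(s['ee_rot'][1,0],s['ee_rot'][0,0])).round(1),s['ee_pos'].round(1))
c=cap('wrist');save(c,sys.argv[1]);W=cloud(c);np.save(sys.argv[1]+'.npy',W)
cv2.imwrite('pics/c_'+sys.argv[1],cv2.resize(c['color'][260:420,230:430,::-1],None,fx=3,fy=3))
def rib(W,g):
    d=W-[482.4,-86.1,0]; R=np.hypot(d[...,0],d[...,1]); A=np.degrees(np.arctan2(d[...,1],d[...,0]))
    m=(R>12)&(R<19)&(W[...,2]>95)&(W[...,2]<107)
    b=np.arange(-180,180,6); z=[np.nanmedian(g[m&(A>=x)&(A<x+6)]) if (m&(A>=x)&(A<x+6)).sum()>4 else 999 for x in b]
    hz=[np.nanmedian(W[...,2][m&(A>=x)&(A<x+6)]) if (m&(A>=x)&(A<x+6)).sum()>4 else -1 for x in b]
    o=np.argsort(z)[:5]; p=np.argsort(hz)[::-1][:5]
    print('dark',[(int(b[i]+3),int(z[i])) for i in o],'high',[(int(b[i]+3),round(hz[i],1)) for i in p],'top z',np.median(W[...,2][m]).round(1))
rib(W,cv2.cvtColor(c['color'],cv2.COLOR_RGB2GRAY).astype(float))
print('prev'); rib(np.load('w2.npy'),cv2.imread('pics/w2.png',0).astype(float))
E
python3 rib.py w3.png
```

```text
[-0.513  0.561  0.786  2.094 -0.609  0.722 -0.632] 0.496157813880361 61.443624584935606 [2.2 3.4 4.6] [ 0.63 -0.54  1.55] tool yaw 15.3 [485.9 -84.3  67.6]
dark [(-33, 77), (-39, 129), (-153, 150), (-159, 151), (-99, 151)] high [(-33, np.float64(101.5)), (-39, np.float64(101.1)), (-135, np.float64(100.6)), (-141, np.float64(100.5)), (-153, np.float64(100.5))] top z 100.3
prev
dark [(27, 81), (21, 84), (-99, 157), (-93, 157), (-39, 158)] high [(21, np.float64(102.3)), (27, np.float64(102.1)), (-63, np.float64(101.5)), (15, np.float64(101.5)), (81, np.float64(101.4))] top z 101.3
```

View pics/c_w3.png

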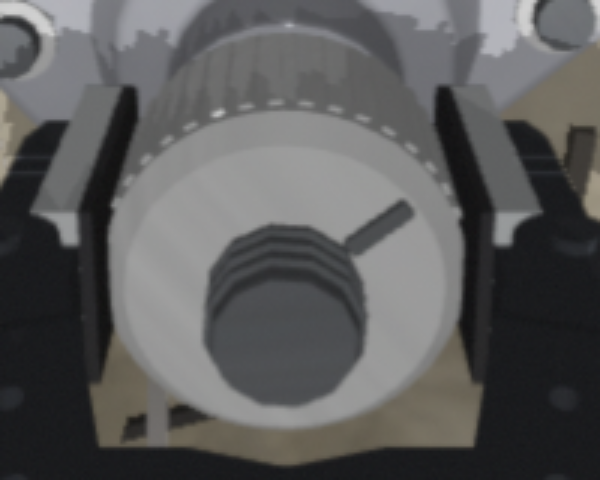

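The rib is now at about -34° (crop (380,228)). It went 58° while the tool went 91°, with 1.5 N m on the wrist and the nut top at 100 mm, so the nut has bottomed and the grip slipped. The TCP sits 3.6 mm off-axis, so I'll open, recentre and grip again before backing off.

Emit:
servo_tool([
  [[0,0,0,0,0,0,0.8],[0,0,0,0,0,0,0.8],[0,0,0,0,0,0,0.8],[0,0,0,0,0,0,0.8]],
])

```text
time_s: 7.67
ee_pos: [482.7, -86.7, 66.1]
ee_rot: [[0.967, 0.256, -0.0], [0.256, -0.967, 0.0], [-0.0, -0.0, -1.0]]
ft_force: [0.5, 0.5, 0.5]
opening: 0.802
grip_force: 0.0
```

Emit:
servo_tool([
  [[0,0,-0.001,0,0,0,0.4],[0,0,0,0,0,0,0],[0,0,0,0,0,0,0],[0,0,0,0,0,0,0],[0,0,0,0,0,0,0],[0,0,0,0,0,0,0],[0,0,0,0,0,0,0]],
])

```text
time_s: 8.25
ee_pos: [482.5, -85.2, 67.7]
ee_rot: [[0.966, 0.257, -0.001], [0.257, -0.966, 0.003], [-0.0, -0.003, -1.0]]
ft_force: [-4.0, 4.3, 13.2]
opening: 0.499
grip_force: 59.0
```

```bash
python3 rib.py w4.png
```

```text
[-0.513  0.56   0.79   2.097 -0.608  0.727 -0.636] 0.49878817117789237 58.98344061453827 [-4.   4.3 13.2] [0.86 0.92 0.03] tool yaw 14.9 [482.5 -85.2  67.7]
dark [(-33, 78), (-27, 131), (-153, 150), (-147, 151), (-99, 151)] high [(-33, np.float64(101.4)), (-39, np.float64(100.6)), (-171, np.float64(100.5)), (-27, np.float64(100.5)), (-177, np.float64(100.5))] top z 100.3
prev
dark [(27, 81), (21, 84), (-99, 157), (-93, 157), (-39, 158)] high [(21, np.float64(102.3)), (27, np.float64(102.1)), (-63, np.float64(101.5)), (15, np.float64(101.5)), (81, np.float64(101.4))] top z 101.3
```

Emit:
servo_tool([
  [[0,0,-0.0001,0,0,-0.1,0],[0,0,-0.0001,0,0,-0.1,0],[0,0,-0.0001,0,0,-0.1,0],[0,0,-0.0001,0,0,-0.1,0],[0,0,-0.0001,0,0,-0.1,0],[0,0,-0.0001,0,0,-0.1,0],[0,0,-0.0001,0,0,-0.1,0],[0,0,-0.0001,0,0,-0.1,0],[0,0,-0.0001,0,0,-0.1,0],[0,0,-0.0001,0,0,-0.1,0],[0,0,-0.0001,0,0,-0.1,0],[0,0,-0.0001,0,0,-0.1,0],[0,0,-0.0001,0,0,-0.1,0],[0,0,-0.0001,0,0,-0.1,0],[0,0,-0.0001,0,0,-0.1,0],[0,0,0,0,0,-0.08,0],[0,0,0,0,0,0,0],[0,0,0,0,0,0,0],[0,0,0,0,0,0,0]],
])

```text
time_s: 9.88
ee_pos: [482.2, -85.1, 69.1]
ee_rot: [[-0.266, 0.964, -0.002], [0.964, 0.266, 0.002], [0.003, -0.001, -1.0]]
ft_force: [-4.3, 4.4, 12.2]
opening: 0.498
grip_force: 59.4
```

```bash
python3 rib.py w5.png
```

```text
[-0.205  0.453  0.392  2.088 -0.283  0.652  0.648] 0.49751113014316434 59.44845381542109 [-4.3  4.4 12.2] [0.83 1.01 0.1 ] tool yaw 105.4 [482.2 -85.1  69.1]
dark [(57, 82), (51, 143), (-63, 157), (-57, 158), (63, 158)] high [(57, np.float64(102.9)), (51, np.float64(102.6)), (63, np.float64(102.1)), (93, np.float64(102.1)), (-33, np.float64(102.0))] top z 101.9
prev
dark [(27, 81), (21, 84), (-99, 157), (-93, 157), (-39, 158)] high [(21, np.float64(102.3)), (27, np.float64(102.1)), (-63, np.float64(101.5)), (15, np.float64(101.5)), (81, np.float64(101.4))] top z 101.3
```

View pics/c_w5.png

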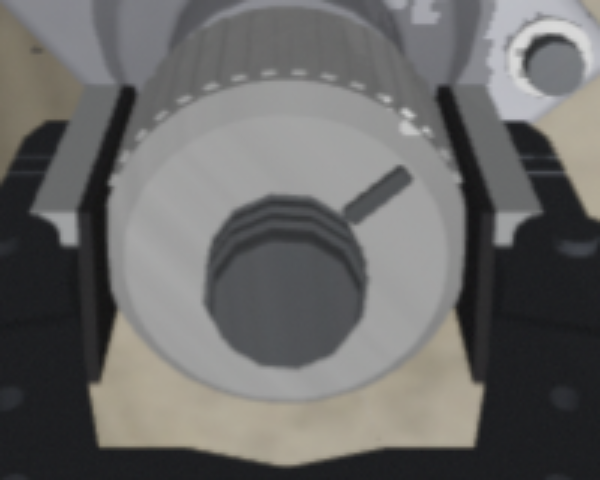

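The rib moved from -33° to +57° (crop (378,195)), which is 90°. The nut rose 1.6 mm (a quarter turn is 1.5 mm) and is still held with 59 N, so I'm handing in.

```bash
python3 -c "
from h import *
print(abs(read_state()['joint_vel']).max()); print(ticket.hand_in())"
```

```text
0.003286066474347373
the job is handed in; nothing more can be done
None
```

The knurled nut was screwed down until it bottomed out, then backed off 90° (measured by its index rib). I handed the job in at about 10 s with the gripper still holding it at 59 N, and the hand-in returned no verdict.

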